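# Fold open the bifold door of the power-supply cupboard

## Task

Give the power supply in the desk cupboard some air: pull the upright bar handle of the cupboard with the two-panel bifold door, so that both panels fold together along the track to the side, as far as they go. Leave the narrower cupboard with the plain one-piece door shut, and let go of the handle.

Things in the scene. Friction and masses are not known exactly. Their poses are not given: they have to be found in the camera images.
- bifold_cupboard: Wider grey cupboard, fixed, 260 (y) x 170 (x) x 200 mm high; origin: centre of underside; open front on its -x side, towards the robot. Two white leaves, 120 mm wide, 14 thick, tops at 196 mm. Pivot leaf: upright hinge at (x, y) = (-87, 120) mm, hinged at its other edge to the lead leaf, whose far edge slides in the front track towards +y as it folds. Hinge axes lie in the leaves' inner faces.
- bifold_handle (a point): Grip point on the bifold handle: upright round steel bar, 11 mm thick, on the lead leaf 25 mm from the fold, near mid-front. Its axis is 40 mm off the leaf's outer face. Bar from 50 to 195 mm above the desk; this point is on its axis at 168 mm. Posts to the leaf at 70 and 125 mm only: pinch it above 130 mm from above; it turns between pads. Site axes: -x out of the leaf's outer face, z up.
- pivot_leaf (a joint): Fold angle, rad: each leaf to the front plane. 0 shut, 1.40 stop, fully folded; starts ajar, 0.05 to 0.3. Takes 1 to 3 N at the handle; stays where left. Handle goes out, then mostly sideways. Its (x, y) in the cupboard frame, mm, by angle: 0: (-141, -25), 0.2: (-159, -33), 0.4: (-174, -35), 0.6: (-185, -30), 0.8: (-193, -20), 1: (-196, -4), 1.2: (-195, 17), 1.4: (-190, 42)
- plain_door (a joint): Angle of the plain one-piece white door of the other, narrower (200 mm) grey cupboard of the same height, rad: 0 shut, grows as it opens. Same bar handle, but near the door's -y edge. That cupboard stands to the left or right of the bifold one. To be left shut.

How it is judged:
At the end, for the whole second after the job is handed in: The bifold door stays folded to more than 1.15 rad (its stop is 1.40 rad) and is at rest, and the plain door of the other cupboard is shut (under 0.12 rad) (value of joint pivot_leaf above 1.15 rad and velocity of joint pivot_leaf between -0.05 and 0.05 rad/s and value of joint plain_door below 0.12 rad); the robot touches nothing.
It fails at once if the plain door of the other cupboard is pulled open (more than 0.12 rad) (value of joint plain_door above 0.12 rad).
It also fails if it takes over 32 s, if anything falls off the work surface, if the arm or the gripper's body presses on something with over 40 N, if the wrist force passes 120 N, or if a joint passes its speed limit or range.

## Robot

A 6-joint arm with a two-finger parallel gripper is mounted at the origin on the work surface. World frame = base frame: x ahead of the robot, y to its left, z up, the work surface at z = 0. Lengths are in m, angles in rad, forces in N, time in s.
With the tool pointing down it reaches from about 0.35 to 0.85 m from the base axis. Payload 8.1 kg.
Tool frame: the origin (TCP) lies at the very end of the fingers, on their centre line; the grasp point (between the pads) lies 19 mm behind it; z points along the fingers, y is the line along which they close (so a half turn about z gives the same grasp; the last joint's range is limited). The gripper opens to 93 mm and grips with 3 to 60 N. Pads are 15 mm wide; open, the fingers measure 128 mm over their backs; the gripper's body (75 mm by 188 mm) begins 65 mm behind the grasp point.
Start: joints at [1.23, 0.13, 1.488, -0, 1.523, -0.085], TCP at [0.152, 0.58, 0.219] pointing down, gripper open.
Joint ranges: [-2.96, 2.96], [-0.89, 2.26], [0.02, 2.5], [-1.34, 4.48], [0, 2.73], [-2.66, 2.66]. Speed limits (rad/s): [2.39, 2.39, 2.79, 3.14, 3.14, 3.14].

## Interface

Orientations are given as a unit quaternion [x, y, z, w].
In Python, from rig import * gives the robot as it stands. The module is installed in compiled form; this text tells all that it offers.
- The arm moves only by the tool carry_out, never from a script. Its argument "plan" is a list that holds one entry, the list of rows, each a list of 5 numbers: the opening in per cent of the stroke, from 0 (shut) to 100 (fully open), then the shift along the tool's x, y, z in mm, then the turn about the tool's z in degrees. A call has 1 to 5 rows; each row shifts and turns the commanded pose from where the row before left it, along the tool's axes as they then stand; what a row does not reach is not made up. A row lasts 1/12 s, in which the tool goes at most 41.7 mm and 7.16 degrees, less where a joint would pass 70% of its speed; a pose out of reach is approached as far as the arm can. A call is refused whole if a number of a shift passes 41.7 or a number of a turn 7.16, either way. A call with a gripper value outside its range is refused whole. The fingers move at their own pace and stop on an object; "newtons" is the grip in N (left out, the last holds). Time passes only in rows, so rows that do not move let the fingers close. It gives the time, the measured TCP pose, the force, the opening and the grip force at its end, in the units of the state.
- sense(): the state, without advancing time (a new reading comes with each control period).
- camera(name): name is "side" or "top"; returns a dict with "frame" (384x512x3 uint8, red, green, blue), "camera_matrix" (3x3 intrinsics, pixels), "cam_to_world" (4x4, takes a point from camera to world coordinates). Camera axes: x right, y down, z forward; pixel columns grow to the right and rows downward; lengths in m; the calibration is good to about 2 mm. A picture is of the moment at which its call begins. There is no depth.
- hand_in(): hands the job in; it is judged then, once.
The state is a dict: "time_s": time; "q": joint angles; "joint_vel": joint speeds; "tau": joint torques, N m; "tcp_pos": TCP position; "orientation": TCP orientation; "ft_force": force on the tool from outside, world axes, zero at the start; "moment": the same for the moment, N m; "grip_width": finger opening in m; "grip_force": force on a finger pad.
Only numpy, scipy, OpenCV 4.12 (cv2) and the standard library are available. Lean on these libraries where they do the work, as an engineer would, in place of code of your own. Each camera call takes 0.05 s, during which the arm holds its last target. There are 200 camera calls.

## Working session

There is one attempt and no reset: what is moved stays moved. The work goes in short steps, Python scripts to look and compute and a tool call to move; the robot and the scene stay as the last step left them, time stands still between calls to the robot, and variables do not carry over. Pictures are saved under pics/ and viewed, at most 10 in all, crops included, and the job is handed in when it is done.

Besides the shell and the picture viewer there is one more tool, called after "Request:" by a JSON object that holds its "method" and its "body". carry_out: Moves the arm, as the interface text tells. Its arguments: {"type":"object","properties":{"plan":{"type":"array","items":{"type":"array","items":{"type":"array","items":{"type":"number"}}}},"newtons":{"type":"number"}},"required":["plan"]}

```bash
mkdir -p pics
python3 - <<'E'
from rig import *
import cv2,numpy as np
print(sense())
for n in("top","side"):
    c=camera(n);cv2.imwrite(f"pics/{n}0.png",c["frame"][:,:,::-1]);print(c["camera_matrix"],c["cam_to_world"])
E
```

```text
{'time_s': 0.0, 'q': array([ 1.22961492e+00,  1.31159112e-01,  1.48931112e+00, -3.33988121e-05,
        1.52299624e+00, -8.53860318e-02]), 'joint_vel': array([-1.68602216e-03,  3.61858280e-04, -8.97561080e-05,  9.39797421e-04,
       -2.11637229e-03, -6.05076453e-04]), 'tau': array([-6.03059434e-04, -5.59862351e+01, -4.91748405e+01,  7.67942565e-02,
        3.58238106e-02, -1.71651786e-04]), 'tcp_pos': array([0.15159443, 0.57992698, 0.2175712 ]), 'orientation': array([ 1.27548424e-01,  9.91831902e-01, -9.19206789e-04, -1.82013468e-04]), 'ft_force': array([ 0.5368177 ,  0.46298605, -0.37385221]), 'moment': array([ 0.0036198 , -0.01590893,  0.00795154]), 'grip_force': 0.0, 'grip_width': 0.0926015509135881}
[[400.93944468   0.         256.35266688]
 [  0.         400.93944468 195.70066308]
 [  0.           0.           1.        ]] [[-0.00597169 -0.99506269  0.09906853  0.56916552]
 [-0.99998041  0.00575653 -0.00245747  0.00949727]
 [ 0.00187505 -0.09908126 -0.99507758  1.11114976]
 [ 0.          0.          0.          1.        ]]
[[364.11628125   0.         259.64772282]
 [  0.         364.11628125 190.74887179]
 [  0.           0.           1.        ]] [[-0.33925958 -0.8877453   0.31114501  0.3869433 ]
 [-0.94068358  0.32162509 -0.10803564  0.10889403]
 [-0.0041639  -0.32934113 -0.94420182  1.04026848]
 [ 0.          0.          0.          1.        ]]
```

View pics/top0.png

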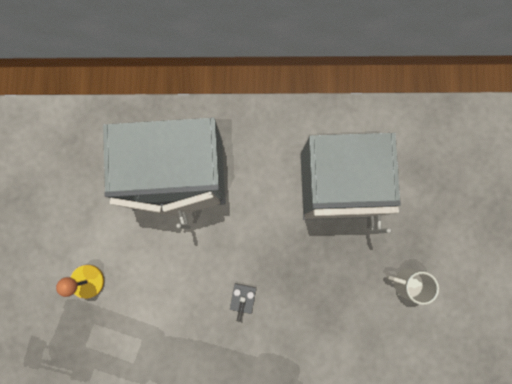

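View pics/side0.png

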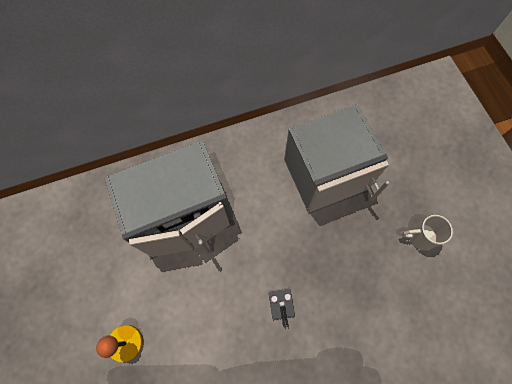

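Run:
```python
import cv2,numpy as np
a=cv2.imread("pics/top0.png")[110:240,95:235];b=cv2.imread("pics/side0.png")[140:275,95:245]
r=lambda i:cv2.resize(i,None,fx=4,fy=4,interpolation=cv2.INTER_CUBIC)
cv2.imwrite("pics/ta.png",r(a));cv2.imwrite("pics/sa.png",r(b))
```

```text
(no output)
```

View pics/ta.png

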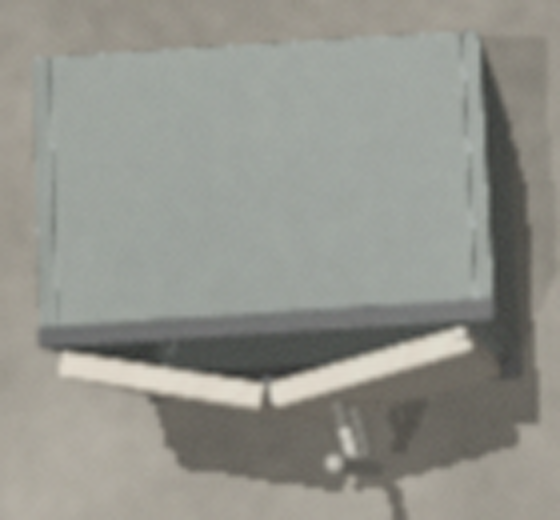

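View pics/sa.png

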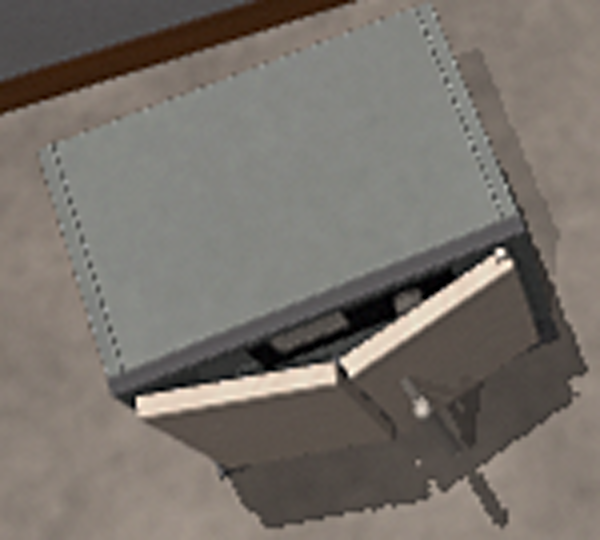

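```bash
cat > h.py <<'E'
from rig import *
import cv2,numpy as np
def px(c,u,v,z):
    K,T=c["camera_matrix"],c["cam_to_world"]
    d=T[:3,:3]@np.linalg.solve(K,[u,v,1.]);o=T[:3,3]
    return o+d*(z-o[2])/d[2]
E
python3 - <<'E'
from h import *
np.set_printoptions(precision=4,suppress=True)
t,s=camera("top"),camera("side")
T=lambda u,v,z:px(t,u/4-.375+95,v/4-.375+110,z)[:2]
S=lambda u,v,z:px(s,u/4-.375+95,v/4-.375+140,z)[:2]
print("handle",T(333,463,.195),S(421,407,.195))
ct=[T(*p,.2) for p in((38,58),(478,33),(492,300),(40,328))]
cs=[S(*p,.2) for p in((42,155),(432,6),(522,220),(112,380))]
yaws=[]
for c in(ct,cs):
    print(np.array(c)); rl,rr,fr,fl=c
    print([np.linalg.norm(c[i]-c[(i+1)%4]) for i in range(4)])
    e=(rl-rr)+(fl-fr); print("yaw",np.arctan2(-e[0],e[1]), "centre",np.mean(c,0)); yaws.append(np.arctan2(-e[0],e[1]))
# leaf angles: inner-edge tops at z=.196
for n,f,P in(("T",T,((60,352),(262,383),(270,382),(465,328))),("S",S,((135,398),(338,365),(345,372),(508,252)))):
    a,b,c,d=[f(*p,.196) for p in P]
    for l in(a-b,c-d): print(n,np.arctan2(-l[0],l[1]),np.linalg.norm(l))
E
```

```text
handle [0.5935 0.1865] [0.5949 0.1867]
[[0.829  0.3599]
 [0.8425 0.1045]
 [0.6859 0.0958]
 [0.6712 0.3538]]
[np.float64(0.2558108613103305), np.float64(0.15690899371922784), np.float64(0.25845009563642507), np.float64(0.15792279719634714)]
yaw 0.05473620108579376 centre [0.7572 0.2285]
[[0.8248 0.3618]
 [0.8407 0.1046]
 [0.6831 0.0952]
 [0.6708 0.3524]]
[np.float64(0.2576067368002866), np.float64(0.1578754120699548), np.float64(0.2575158822408305), np.float64(0.15430784496779107)]
yaw 0.054639880683101924 centre [0.7548 0.2285]
T -0.15801079945734176 0.11742782175702424
T 0.2667722900519492 0.1154058345554254
S -0.1809472843927134 0.1195877001044523
S 0.3226360574628353 0.1195395527059522
```

Request:
{"method": "carry_out", "body": {"plan": [[[100,-35,-18,-5,0],[100,-35,-18,-5,0],[100,-35,-18,-5,0],[100,-35,-18,-5,0],[100,-35,-18,0,0]]], "newtons": 30}}

```text
time_s: 0.62
tcp_pos: [0.2995, 0.4481, 0.2397]
orientation: [0.127, 0.992, 0.001, 0.0]
ft_force: [0.5, 0.2, -0.7]
grip_width: 0.0929
grip_force: 0.0
```

Request:
{"method": "carry_out", "body": {"plan": [[[100,-35,-18,0,0],[100,-35,-18,0,0],[100,-35,-18,0,0],[100,-35,-18,0,0],[70,-35,-18,0,0]]]}}

```text
time_s: 1.03
tcp_pos: [0.4459, 0.3162, 0.2386]
orientation: [0.128, 0.992, 0.0, 0.0]
ft_force: [0.3, 1.5, 0.8]
grip_width: 0.09
grip_force: 0.0
```

Request:
{"method": "carry_out", "body": {"plan": [[[60,-35,-18,0,0],[60,-35,-18,0,0],[60,-35,-18,0,0],[60,0,0,0,-6],[60,0,0,0,-6]]]}}

```text
time_s: 1.45
tcp_pos: [0.5342, 0.2367, 0.238]
orientation: [0.023, 1.0, -0.0, -0.0]
ft_force: [-0.4, 0.3, 0.3]
grip_width: 0.0583
grip_force: 0.0
```

Request:
{"method": "carry_out", "body": {"plan": [[[60,0,0,0,-6],[60,0,0,0,-6],[60,0,0,0,-3],[60,0,0,0,0],[60,0,0,0,0]]]}}

```text
time_s: 1.87
tcp_pos: [0.5327, 0.2389, 0.2384]
orientation: [-0.107, 0.994, -0.0, -0.0]
ft_force: [-0.2, 0.7, 0.1]
grip_width: 0.056
grip_force: 0.0
```

Request:
{"method": "carry_out", "body": {"plan": [[[60,-24.5,-32,0,0],[60,-24.5,-32,0,0],[60,0,0,0,0],[60,0,0,0,0]]]}}

```text
time_s: 2.2
tcp_pos: [0.5952, 0.1854, 0.2378]
orientation: [-0.105, 0.994, -0.0, -0.001]
ft_force: [-0.9, -0.2, 0.1]
grip_width: 0.0556
grip_force: 0.0
```

Run:
```python
from h import *
print(sense()["tcp_pos"])
a=camera("top")["frame"][140:270,110:260,::-1];b=camera("side")["frame"][150:280,130:280,::-1]
cv2.imwrite("pics/c1.png",cv2.resize(np.hstack([a,b]),None,fx=2.6,fy=2.6,interpolation=cv2.INTER_CUBIC))
```

```text
[0.59520524 0.18537185 0.23784552]
```

View pics/c1.png

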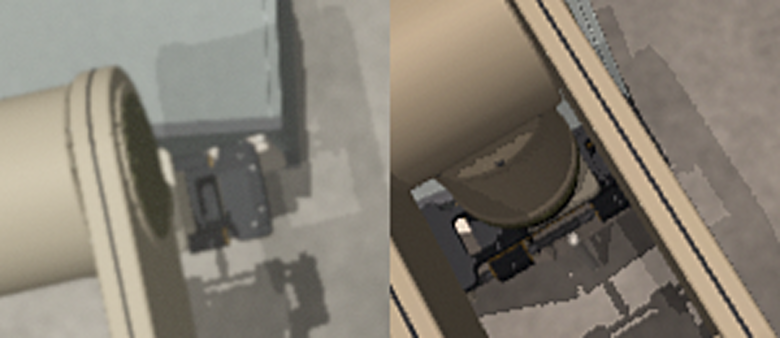

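The pictures show the hand hovering over the lead leaf. In the side view (right half), the bar tip at about (573, 240) sits between the two fingers. Next I descend and close.

Request:
{"method": "carry_out", "body": {"plan": [[[60,0,0,22,0],[60,0,0,22,0],[60,0,0,22,0],[60,0,0,21,0],[60,0,0,0,0]]]}}

```text
time_s: 2.72
tcp_pos: [0.5905, 0.1874, 0.1465]
orientation: [-0.108, 0.994, -0.0, -0.004]
ft_force: [-0.8, -1.4, -0.8]
grip_width: 0.0558
grip_force: 0.0
```

Request:
{"method": "carry_out", "body": {"plan": [[[0,0,0,0,0],[0,0,0,0,0],[0,0,0,0,0],[0,0,0,0,0],[0,0,0,0,0]]], "newtons": 25}}

```text
time_s: 3.13
tcp_pos: [0.5951, 0.1872, 0.1532]
orientation: [-0.107, 0.994, 0.0, 0.001]
ft_force: [0.6, 0.1, 0.0]
grip_width: 0.0269
grip_force: 0.0
```

Request:
{"method": "carry_out", "body": {"plan": [[[0,0,0,0,0],[0,0,0,0,0],[0,0,0,0,0],[0,0,0,0,0]]]}}

```text
time_s: 3.47
tcp_pos: [0.5943, 0.1877, 0.152]
orientation: [-0.108, 0.994, 0.001, 0.0]
ft_force: [-1.2, 4.6, 2.0]
grip_width: 0.0104
grip_force: 25.0
```

```bash
cat > p.py <<'E'
from h import *
from scipy.interpolate import CubicSpline
np.set_printoptions(precision=1,suppress=True)
A=np.arange(0,1.41,.2);H=CubicSpline(A,np.array([(-141,-25),(-159,-33),(-174,-35),(-185,-30),(-193,-20),(-196,-4),(-195,17),(-190,42)]))
y=.0547;R=np.array([[np.cos(y),-np.sin(y)],[np.sin(y),np.cos(y)]])
import sys
s=sense();p=s["tcp_pos"][:2]*1e3;q=s["orientation"];print(p,s["grip_width"],s["grip_force"],s["ft_force"])
W=lambda a:R@H(a)+off
a0=float(sys.argv[1]);off=np.array([float(v) for v in sys.argv[2:4]]) if len(sys.argv)>2 else p-R@H(a0);print("off",off)
th=2*np.arctan2(q[0],q[1]); th=np.pi/2-th  # angle of tool y
turn=float(sys.argv[4]) if len(sys.argv)>4 else -2.5
prev=p
for a in np.arange(a0+.05,1.41,.05):
    d=W(a)-prev;prev=W(a)
    print("%.2f"%a, d@[-np.sin(th),np.cos(th)]*0+ -(d@[np.sin(-th+np.pi)*-1,0])*0+ d@[-np.sin(th),np.cos(th)], d@[np.cos(th),np.sin(th)], np.degrees(th)); th-=np.radians(turn)
E
sed -i 's/d@\[-np.sin(th),np.cos(th)\]\*0+ -(d@\[np.sin(-th+np.pi)\*-1,0\])\*0+ //' p.py
python3 p.py .22
```

```text
[594.3 187.7] 0.010395621337095078 25.00056356191635 [-1.2  4.6  2. ]
off [752.9 230. ]
0.27 4.124921570399219 -0.3264966890844447 102.36362282735699
0.32 3.8274288440016258 0.218794587298883 104.86362282735699
0.37 3.455436534193113 0.761012587966214 107.36362282735699
0.42 3.0088051288462134 1.2923319780642835 109.86362282735698
0.47 2.5303508126333765 1.7773024253295988 112.36362282735698
0.52 2.081558548212344 2.180132353201294 114.86362282735698
0.57 1.6743333321610803 2.5052153964710238 117.36362282735698
0.62 1.3145578110340999 2.760733761209971 119.86362282735698
0.67 0.9431164473643755 2.9726073731982328 122.36362282735696
0.72 0.477351784668557 3.160200821697674 124.86362282735696
0.77 -0.08705811803188097 3.313314157950804 127.36362282735696
0.82 -0.7462945577187305 3.4200574905513923 129.86362282735695
0.87 -1.4396735891831711 3.472456392768418 132.36362282735695
0.92 -2.089288852750796 3.474578165842182 134.86362282735695
0.97 -2.6874438299927657 3.43324434018281 137.36362282735695
1.02 -3.2325596491182034 3.3550483962793134 139.86362282735695
1.07 -3.743397467040202 3.2361096559392357 142.36362282735695
1.12 -4.2432913509708845 3.0656085271985147 144.86362282735695
1.17 -4.729824647419307 2.8435226568757654 147.36362282735695
1.22 -5.198846906353343 2.5709782161304244 149.86362282735695
1.27 -5.646294667954382 2.24939080780673 152.36362282735695
1.32 -6.068209892418362 1.8804593281160138 154.86362282735692
1.37 -6.460757986404876 1.4661587259175972 157.36362282735692
```

Request:
{"method": "carry_out", "body": {"plan": [[[0,4.1,-0.3,0,-2.5],[0,3.8,0.2,0,-2.5],[0,3.5,0.8,0,-2.5],[0,3.0,1.3,0,-2.5],[0,2.5,1.8,0,-2.5]]]}}

```text
time_s: 3.88
tcp_pos: [0.5777, 0.1864, 0.1521]
orientation: [-0.216, 0.976, 0.0, 0.001]
ft_force: [5.6, 4.9, -1.5]
grip_width: 0.0106
grip_force: 25.0
```

Request:
{"method": "carry_out", "body": {"plan": [[[0,2.1,2.2,0,-2.5],[0,1.7,2.5,0,-2.5],[0,1.3,2.8,0,-2.5],[0,0.9,3.0,0,-2.5],[0,0.5,3.2,0,-2.5]]]}}

```text
time_s: 4.3
tcp_pos: [0.5655, 0.1935, 0.1521]
orientation: [-0.321, 0.947, -0.001, 0.001]
ft_force: [6.9, -3.0, -2.0]
grip_width: 0.0105
grip_force: 25.0
```

Request:
{"method": "carry_out", "body": {"plan": [[[0,-0.1,3.3,0,-2.5],[0,-0.7,3.4,0,-2.5],[0,-1.4,3.5,0,-2.5],[0,-2.1,3.5,0,-2.5],[0,-2.7,3.4,0,-2.5]]]}}

```text
time_s: 4.72
tcp_pos: [0.5581, 0.2105, 0.152]
orientation: [-0.422, 0.907, -0.001, -0.0]
ft_force: [-1.9, -4.9, 3.8]
grip_width: 0.0103
grip_force: 25.0
```

Request:
{"method": "carry_out", "body": {"plan": [[[0,-3.2,3.4,0,-2.5],[0,-3.7,3.2,0,-2.5],[0,-4.2,3.1,0,-2.5],[0,-4.7,2.8,0,-2.5],[0,-5.2,2.6,0,-2.5]]]}}

```text
time_s: 5.13
tcp_pos: [0.557, 0.2371, 0.152]
orientation: [-0.518, 0.855, -0.0, -0.001]
ft_force: [-2.8, -2.7, 6.2]
grip_width: 0.0108
grip_force: 25.0
```

```bash
python3 p.py 1.20 752.9 230
```

```text
[557.  237.1] 0.010771382039840936 25.00111073255539 [-2.8 -2.7  6.2]
off [752.9 230. ]
1.25 -4.917575175021763 1.6290744695300161 152.44812685599265
1.30 -5.940188604068958 1.9215069451042326 154.94812685599265
1.35 -6.337359746505598 1.5175100229762841 157.44812685599265
1.40 -6.702101412055216 1.0700640473510776 159.94812685599265
```

Tracking well; I'll finish to about 1.37 and settle.

Request:
{"method": "carry_out", "body": {"plan": [[[0,-4.9,1.6,0,0],[0,-5.8,2.2,0,0],[0,-6.0,2.0,0,0],[0,-2.5,1.0,0,0],[0,0,0,0,0]]]}}

```text
time_s: 5.55
tcp_pos: [0.5603, 0.2585, 0.152]
orientation: [-0.518, 0.855, 0.0, 0.0]
ft_force: [-2.4, -0.1, 4.9]
grip_width: 0.0107
grip_force: 25.0
```

Request:
{"method": "carry_out", "body": {"plan": [[[0,0,0,0,0],[0,0,0,0,0],[22,0,0,0,0],[22,0,0,0,0],[22,0,0,0,0]]]}}

```text
time_s: 5.97
tcp_pos: [0.5602, 0.2576, 0.1512]
orientation: [-0.517, 0.856, -0.0, -0.0]
ft_force: [0.6, -0.4, -0.3]
grip_width: 0.0199
grip_force: 0.0
```

Request:
{"method": "carry_out", "body": {"plan": [[[22,0,0,-10,0],[22,0,0,-25,0],[22,0,0,-30,0],[22,0,0,-30,0],[22,0,0,-20,0]]]}}

```text
time_s: 6.38
tcp_pos: [0.561, 0.2582, 0.2708]
orientation: [-0.518, 0.856, -0.0, 0.002]
ft_force: [-0.2, 0.6, 1.0]
grip_width: 0.0206
grip_force: 0.0
```

Request:
{"method": "carry_out", "body": {"plan": [[[22,25,0,-10,0],[22,35,0,0,0],[22,35,0,0,0],[22,35,0,0,0],[22,20,0,0,0]]]}}

```text
time_s: 6.8
tcp_pos: [0.4894, 0.1228, 0.2775]
orientation: [-0.517, 0.856, -0.001, 0.0]
ft_force: [0.1, 0.1, 0.2]
grip_width: 0.0207
grip_force: 0.0
```

Run:
```python
from h import *
s=sense();print(s["tcp_pos"],s["ft_force"])
a=camera("top")["frame"][100:260,80:420,::-1];b=camera("side")["frame"][100:260,90:430,::-1]
cv2.imwrite("pics/end.png",cv2.resize(np.vstack([a,b]),None,fx=1.8,fy=1.8,interpolation=cv2.INTER_CUBIC))
```

```text
[0.48935627 0.12281091 0.27749753] [0.1252519  0.08760643 0.23468478]
```

View pics/end.png

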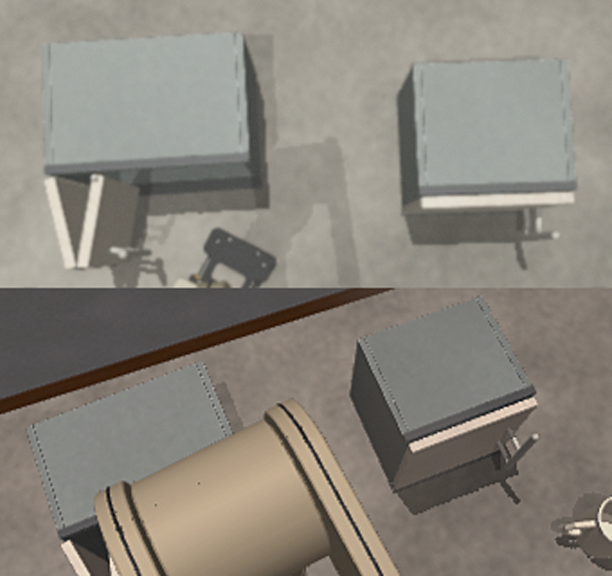

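The top view shows both leaves folded to the left side at (45–97, 178–265), at about 1.35 rad. The plain door is shut and the gripper is clear of everything.

```bash
python3 -c "
from rig import *
print(hand_in())"
```

```text
the job is handed in; nothing more can be done
None
```

The bifold door is folded to about 1.35 rad by my reading of the last picture, the handle is released with the arm clear, the plain door is still shut, and the job was handed in at about 7 s; `hand_in()` gave no verdict.

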